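Hang a tray bracket in the vial rack

TASK

Hang the loose twin-arm tray bracket in the empty upper place of the slotted rack: put its four claws through the four upper slots of the two uprights, then press it down until both spring catches have snapped over the claws and it sits fully home, and let go. Press firmly but never force or bang it, and leave the vials and everything else on the bench undisturbed.

Things in the scene. Friction and masses are not known exactly. Their poses are not given: they have to be found in the camera images.
- bracket_grip (a point): Loose steel tray bracket, 270-430 g, standing on the bench: two L-shaped 4 mm plates 160 mm apart, joined by a crossbar 156 long, 10 thick, 22 high. Point: the crossbar's centre, 57 mm above the bracket's underside. +z up, y along the crossbar, +x to the claws. Plates' rear edges lie 12 mm to +x; arms (20 high) run 128 mm to -x, below the crossbar.
- bracket_claws (a point): On the bracket, midway between its two upper claws: at their resting underside, in the plane of the plates' rear edges (12 mm +x of, 5 mm below bracket_grip). Each plate has two claws, 4 mm thick, 42 mm apart in height, reaching back 8.5 mm (upper 12) and ending in a hook 8 mm down (upper 10); 4.5 mm gap between hook and rear edge.
- rack: Rack: dark foot plate 225 x 230 mm, two aluminium slotted uprights 30 wide, 236 high, 160 apart centre to centre, open between them above 115 mm. Origin on the bench midway between them in their front face; -x is the side brackets hang on, +z up. The lower place already holds a bracket with a vial tray (vial tops 97 mm high, arms reach 140 mm to -x).
- rack_slots (a point): Rack's free upper place: nominal mid-point between the lower edges of its two topmost slots, in the front face, 192 mm above the bench; axes as the rack. Two slots per upright, 8 wide, 30 high, 42 apart, in 3 mm sheet. The uprights are clamped by hand: the true slots lie up to 4.5 mm higher or lower and their face up to 8 mm nearer or farther (x) than this point tells; sideways it is true.
- catch_left (a joint): Spring catch behind the left (rack +y) topmost slot. 0 m: out; 0.002-0.005 while a claw pushes it back; 0 once snapped over the claw. Claws enter along +x with bracket_claws 10 to 22 mm above the true slot edge, and can go down when within 1.5 mm of the true face. From 13 mm above home the two catches resist, 9-18 N in all; home is a hard stop.
- catch_right (a joint): The same catch behind the right (rack -y) topmost slot. Both read 0 before a claw reaches them and again when the bracket is locked; with the bracket home, bracket_claws is 0 to 1.5 mm in front of the face at the true height of the slot's lower edge.
- vial1: Loose glass vial, 21 diameter x 44 mm, standing on the rack's lower tray; origin at its underside. Leave standing.
- vial2: Loose glass vial, 21 diameter x 44 mm, standing on the rack's lower tray; origin at its underside. Leave standing.
- vial3: Loose glass vial, 21 diameter x 44 mm, standing on the rack's lower tray; origin at its underside. Leave standing.
- carton: Cardboard vial carton 75 x 110 x 60 mm at the back of the bench; leave alone.
- sanitiser: Clear bottle 64 diameter x 160 mm at the back of the bench; leave alone.
- driver: Screwdriver 160 mm long lying at the robot's right; leave alone.
- logger: White temperature logger 60 x 90 x 22 mm, lying at the robot's right; leave alone.
Things that resemble listed ones, but are neither listed nor needed, are in the scene too. What is shaped like the part that bears bracket_grip but blue or orange is not meant.

How it is judged:
By the outcome, as a careful person would: the job done as asked, in the order asked, and still so for the second after the job is handed in, with the robot touching nothing.
It also fails if it takes over 51 s, if anything falls off the work surface, if the arm or the gripper's body presses on something with over 40 N, if the wrist force passes 120 N, or if a joint passes its speed limit or range.

ROBOT

A 6-joint arm with a two-finger parallel gripper is mounted at the origin on the work surface. World frame = base frame: x ahead of the robot, y to its left, z up, the work surface at z = 0. Lengths are in m, angles in rad, forces in N, time in s.
With the tool pointing down it reaches from about 0.25 to 0.775 m from the base axis. Payload 4 kg.
Tool frame: the origin (TCP) lies at the very end of the fingers, on their centre line; the grasp point (between the pads) lies 19 mm behind it; x points along the fingers, y is the direction in which the jaws open and shut, and the axes are right-handed (so a half turn about x gives the same grasp; the last joint's range is limited). The gripper opens to 94 mm and grips with 3 to 60 N. Pads are 16 mm wide; open, the fingers measure 119 mm over their backs; the gripper's body (75 mm by 177 mm) begins 78 mm behind the grasp point.
Start: joints at [1.237, 0.087, 1.371, -0, 1.684, -0.103], TCP at [0.126, 0.535, 0.206] pointing down, gripper open.
Joint ranges: [-3.1, 3.1], [-0.76, 2.03], [0.27, 2.55], [-1.08, 4.22], [0.17, 2.65], [-2.57, 2.57]. Speed limits (rad/s): [2.79, 2.79, 3.14, 3.14, 3.14, 3.14].

INTERFACE

Orientations are given as [roll, pitch, yaw] about the fixed x, y, z axes, in that order (R = Rz(yaw) Ry(pitch) Rx(roll)).
In Python, from bench import robot gives the robot as it stands.
- The arm moves only by the tool carry_out, never from a script. Its argument "targets" is a list of rows, each a list of 5 numbers: the closure, from 0 (fully open) to 1 (shut), then the shift along the tool's x, y, z in cm, then the turn about the tool's x in degrees. In form: [[fingers, tx, ty, tz, turn], ...]. A call has 1 to 20 rows; each row shifts and turns the commanded pose from where the row before left it, along the tool's axes as they then stand; what a row does not reach is not made up. A row lasts 1/10 s, in which the tool goes at most 50 mm and 8.59 degrees, less where a joint would pass 70% of its speed; a pose out of reach is approached as far as the arm can. A call is refused whole if a number of a shift passes 5 or a number of a turn 8.59, either way. A call with a gripper value outside its range is refused whole. The fingers move at their own pace and stop on an object; the grip force is fixed at half the most. Time passes only in rows, so rows that do not move let the fingers close. It gives the time, the measured TCP pose, the force and the opening at its end, in the units of the state.
- robot.get_obs(): the state, without advancing time (a new reading comes with each control period).
- robot.snapshot(name): name is "scene" or "top" or "wrist"; returns a dict with "image" (420x560x3 uint8, red, green, blue), "camera_matrix" (3x3 intrinsics, pixels), "pose" (4x4, takes a point from camera to world coordinates). Camera axes: x right, y up, looking along -z (the intrinsics and any distortion apply to the point x, -y, -z); pixel columns grow to the right and rows downward; lengths in m; the calibration is good to about 2 mm. A picture is of the moment at which its call begins. There is no depth.
- robot.close_job(): hands the job in, once; it reports no verdict.
The state is a dict: "time": time; "joint_positions": joint angles; "qvel": joint speeds; "joint_torque": joint torques, N m; "tool_pos": TCP position; "ee_rot": TCP orientation; "wrist_force": force on the tool from outside, world axes, zero at the start; "wrist_torque": the same for the moment, N m; "width": finger opening in m.
Only numpy, scipy, OpenCV 4.12 (cv2) and the standard library are available. Lean on these libraries where they do the work, as an engineer would, in place of code of your own. Each camera call takes 0.05 s, during which the arm holds its last target. There are 200 camera calls.

## Working session

There is one attempt and no reset: what is moved stays moved. The work goes in short steps, Python scripts to look and compute and a tool call to move; the robot and the scene stay as the last step left them, time stands still between calls to the robot, and variables do not carry over. Pictures are saved under pics/ and viewed, about 8 in all and at most 12, crops included, and the job is handed in when it is done.

Besides the shell and the picture viewer there is one more tool, called after "Request:" as name(argument=value, ...) on one line, values as JSON. carry_out: Moves the arm, as the interface text tells. Its arguments: {"type":"object","properties":{"targets":{"type":"array","items":{"type":"array","items":{"type":"number"}}}},"required":["targets"]}

```bash
mkdir -p pics; ls
python3 - <<'E'
from bench import robot
import cv2,numpy as np
for n in ("scene","top"):
    s=robot.snapshot(n); cv2.imwrite(f"pics/{n}0.png",s["image"][:,:,::-1]); np.savez(f"pics/{n}0.npz",**s)
    print(n,s["camera_matrix"].tolist(),np.round(s["pose"],4).tolist(),[k for k in s])
print(robot.get_obs())
E
```

```text
pics
scene [[421.4837095080166, 0.0, 272.56700807070524], [0.0, 421.4837095080166, 209.66702044745546], [0.0, 0.0, 1.0]] [[-0.3101, -0.6127, 0.727, 1.37], [0.9504, -0.1813, 0.2526, 0.2276], [-0.023, 0.7693, 0.6385, 0.86], [0.0, 0.0, 0.0, 1.0]] ['image', 'camera_matrix', 'pose']
top [[440.9602087542354, 0.0, 274.27313703111327], [0.0, 440.9602087542354, 209.038309501689], [0.0, 0.0, 1.0]] [[0.0041, 0.9806, -0.196, 0.3067], [-0.9999, 0.0071, 0.0145, -0.0569], [0.0156, 0.1959, 0.9805, 1.5124], [0.0, 0.0, 0.0, 1.0]] ['image', 'camera_matrix', 'pose']
{'time': 0.1, 'joint_positions': array([ 1.23690620e+00,  8.78780447e-02,  1.37207693e+00, -2.71594163e-05,
        1.68360632e+00, -1.03100318e-01]), 'qvel': array([-0.00125732,  0.00031699, -0.00315256, -0.0027792 , -0.00089979,
        0.00073842]), 'joint_torque': array([ 2.10592763e-03, -3.41254413e+01, -3.03301978e+01,  7.19051762e-02,
        3.04617989e-02, -1.02109302e-04]), 'tool_pos': array([0.12566295, 0.53494837, 0.20443618]), 'ee_rot': array([-1.66018614,  1.5688275 , -1.89097898]), 'wrist_force': array([ 0.76306985, -0.93845679, -0.17073728]), 'wrist_torque': array([-0.04730657, -0.03368436,  0.03261543]), 'width': 0.09383635066293244}
```

View pics/scene0.png

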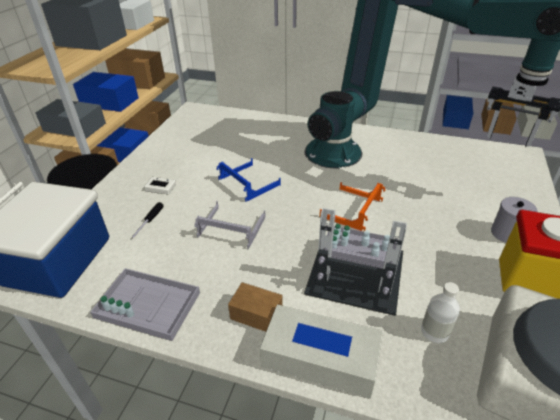

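View pics/top0.png

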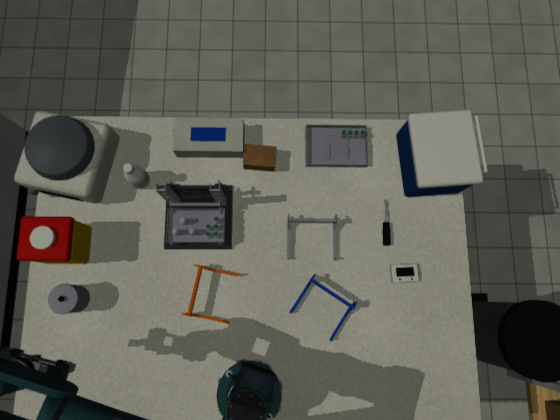

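Scene: candidates are grey bracket at scene (230,228) / top (314,218), blue one at scene (247,180) / top (325,295), orange one at scene (357,205) / top (213,293). Only the grey steel one fits. The rack is at top (198,210). I'll check it in a close crop.

Run:
```python
import cv2,numpy as np
a=cv2.imread("pics/top0.png"); b=cv2.imread("pics/scene0.png")
A=cv2.resize(a[170:265,150:350],None,fx=4,fy=4,interpolation=cv2.INTER_CUBIC)[:, :800]
B1=cv2.resize(b[195:260,185:285],(400,220*1),interpolation=cv2.INTER_CUBIC)
B2=cv2.resize(b[200:310,300:410],(400,220),interpolation=cv2.INTER_CUBIC)
cv2.imwrite("pics/crop0.png",np.vstack([A,np.hstack([B1,B2])]))
```

```text
(no output)
```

View pics/crop0.png

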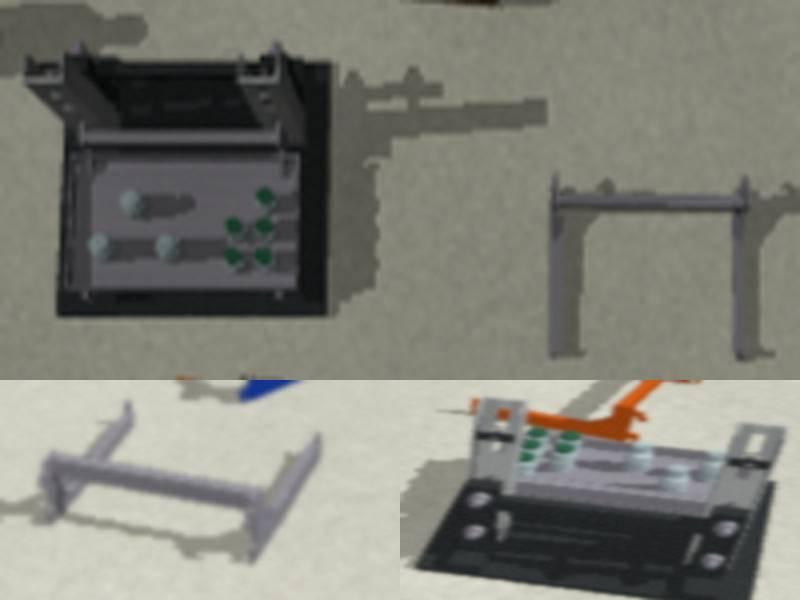

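Crop shows the grey bracket with claws up (+x), arms toward the robot; crossbar ends at crop (556,202),(744,202). Rack uprights' tops at (45,75),(262,75), lower bracket's crossbar (80..285,137).

```bash
cat > h.py <<'E'
import numpy as np, cv2
def ray(s,p):
    K=s["camera_matrix"];T=s["pose"];d=np.array([(p[0]-K[0,2])/K[0,0],-(p[1]-K[1,2])/K[1,1],-1.])
    return T[:3,3],T[:3,:3]@d
def onz(s,p,z):
    o,d=ray(s,p); return o+d*(z-o[2])/d[2]
def onx(s,p,x):
    o,d=ray(s,p); return o+d*(x-o[0])/d[0]
def proj(s,P):
    T=s["pose"];q=T[:3,:3].T@(np.asarray(P)-T[:3,3]);K=s["camera_matrix"]
    return np.array([K[0,2]+K[0,0]*q[0]/-q[2],K[1,2]-K[1,1]*q[1]/-q[2]])
def tri(s1,p1,s2,p2):
    o1,d1=ray(s1,p1);o2,d2=ray(s2,p2);d1/=np.linalg.norm(d1);d2/=np.linalg.norm(d2)
    t=np.linalg.lstsq(np.c_[d1,-d2],o2-o1,rcond=None)[0]
    a,b=o1+t[0]*d1,o2+t[1]*d2; return (a+b)/2,np.linalg.norm(a-b)
E
python3 - <<'E'
from h import *
t=dict(np.load("pics/top0.npz"))
c=lambda x,y:(150+(x+.5)/4-.5,170+(y+.5)/4-.5)
for n,p,z in [("barL",(556,202),.068),("barR",(744,202),.068),("armL",(556,354),.02),("armR",(741,354),.02),
 ("foot",(58,315),.005),("foot",(328,315),.005),("foot",(330,60),.005),("uL",(45,75),.236),("uR",(262,75),.236),("lb",(80,137),.11),("lb",(285,137),.11)]:
    print(n,np.round(onz(t,c(*p),z),4))
w=__import__("bench").robot.snapshot("wrist"); print(w["camera_matrix"][0],np.round(w["pose"],3).tolist())
E
```

```text
barL [ 0.5582 -0.1261  0.068 ]
barR [ 0.5593 -0.2827  0.068 ]
armL [ 0.4363 -0.1281  0.02  ]
armR [ 0.4372 -0.2847  0.02  ]
foot [0.4685 0.2962 0.005 ]
foot [0.4698 0.0662 0.005 ]
foot [0.6946 0.0696 0.005 ]
uL [0.622  0.2611 0.236 ]
uR [0.6233 0.1004 0.236 ]
lb [0.6017 0.2615 0.11  ]
lb [0.6029 0.0958 0.11  ]
[366.80451739   0.         273.203242  ] [[0.229, -0.933, -0.276, 0.046], [0.973, 0.219, 0.066, 0.555], [-0.001, -0.284, 0.959, 0.384], [0.0, 0.0, 0.0, 1.0]]
```

```bash
cat >> h.py <<'E'
from scipy.spatial.transform import Rotation as Ro
def state():
    from bench import robot
    o=robot.get_obs(); R=Ro.from_euler("xyz",o["ee_rot"]).as_matrix(); return o,R
def plan(P,yaw):
    "shift (tool axes, cm) to TCP P and turn so that tool y -> +-(cos yaw, sin yaw)"
    o,R=state(); print("tcp",np.round(o["tool_pos"],4),"w",round(o["width"],4),"F",np.round(o["wrist_force"],1),"t",o["time"]); print("R",np.round(R,3).tolist())
    print("shift cm",np.round(R.T@(np.asarray(P)-o["tool_pos"])*100,2))
    for k in(0,np.pi):
        v=R.T@np.array([np.cos(yaw+k),np.sin(yaw+k),0]); print("turn",np.degrees(np.arctan2(v[2],v[1])).round(2))
E
python3 -c "
from h import *
plan((.50,-.204,.2),0)
o,_=state();print(np.round(o['joint_positions'],3))"
```

```text
tcp [0.1257 0.535  0.2046] w 0.094 F [ 0.5 -0.1 -0.3] t 0.15
R [[-0.001, 0.229, 0.973], [-0.002, 0.973, -0.229], [-1.0, -0.002, -0.0]]
shift cm [  0.56 -63.38  53.34]
turn 76.78
turn -103.22
[ 1.237  0.088  1.372 -0.     1.684 -0.103]
```

Request:
carry_out(targets=[[0, 0, -3.1, 2.95, 0], [0, 0, -3.1, 2.95, 0], [0, 0, -3.1, 2.95, 0], [0, 0, -3.1, 2.95, 0], [0, 0, -3.1, 2.95, 0], [0, 0, -3.1, 2.95, 0], [0, 0, -3.1, 2.95, 0], [0, 0, -3.1, 2.95, 0], [0, 0, -3.1, 2.95, 0], [0, 0, -3.1, 2.95, 0], [0, 0, -3.1, 2.95, 0], [0, 0, -3.1, 2.95, 0], [0, 0, -3.1, 2.95, 0], [0, 0, -3.1, 2.95, 0], [0, 0, -3.1, 2.95, 0], [0, 0, -3.1, 2.95, 0], [0, 0, -3.1, 2.95, 0], [0, 0, -3.1, 2.95, 0], [0, 0, -3.1, 2.95, 0], [0, 0, -3.1, 2.95, 0]])

```text
time: 2.15
tool_pos: [0.5588, -0.2047, 0.2049]
ee_rot: [2.597, 1.57, 2.366]
wrist_force: [1.2, 0.4, 0.0]
width: 0.0942
```

Request:
carry_out(targets=[[0, 0, 0, 0, 8.5], [0, 0, 0, 0, 8.5], [0, 0, 0, 0, 8.5], [0, 0, 0, 0, 8.5], [0, 0, 0, 0, 8.5], [0, 0, 0, 0, 8.5], [0, 0, 0, 0, 8.5], [0, 0, 0, 0, 8.5], [0, 0, 0, 0, 8.0], [0, 0, 0, 0, 0], [0, 0, 0, 0, 0]])

```text
time: 3.25
tool_pos: [0.5582, -0.203, 0.2051]
ee_rot: [-2.128, 1.57, 2.601]
wrist_force: [0.1, 0.5, 0.7]
width: 0.0937
```

Run:
```python
from h import *
from bench import robot
s=robot.snapshot("wrist"); np.savez("pics/w1.npz",**s)
cv2.imwrite("pics/w1.png",cv2.resize(s["image"][:,:,::-1],(800,600),interpolation=cv2.INTER_CUBIC))
plan((.559,-.204,.1),0)
print(np.round(s["pose"],3).tolist())
for P in [(.559,-.126,.068),(.559,-.282,.068)]: print(proj(s,P)*800/560)
```

```text
tcp [ 0.5583 -0.203   0.2051] w 0.094 F [-0.4  0.5  0.5] t 3.3
R [[-0.0, 1.0, 0.016], [0.0, 0.016, -1.0], [-1.0, -0.0, -0.0]]
shift cm [10.51  0.08  0.1 ]
turn 0.92
turn -179.08
[[1.0, -0.015, -0.004, 0.558], [0.016, 0.959, 0.283, -0.119], [-0.0, -0.283, 0.959, 0.385], [0.0, 0.0, 0.0, 1.0]]
[392.56513235 157.46185062]
[388.54772443 399.62315118]
```

View pics/w1.png

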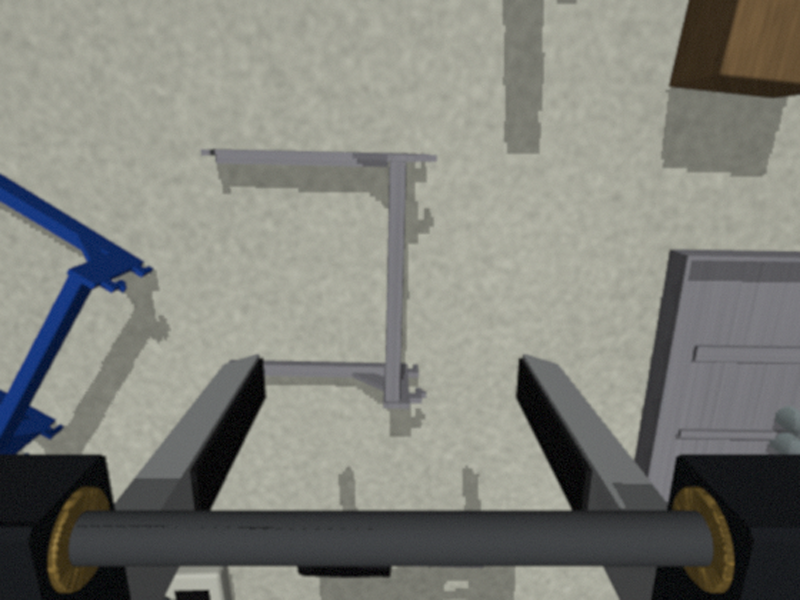

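The crossbar runs from (398,162) to (396,400) in this view, between the open fingers. Its claws point right (+x).

Run:
```python
from h import *
s=dict(np.load("pics/w1.npz")); k=560/800
g=cv2.cvtColor(s["image"],cv2.COLOR_RGB2HSV)
im=s["image"].astype(int); m=((im[...,2]-im[...,0])>-5)  # greyish vs beige floor
# bar edges per row
for r in range(120,255,15):
    row=np.where(m[r,265:295])[0]+265; print(r,row.min() if len(row) else None,row.max() if len(row) else None,im[r,268:290].sum(1).tolist())
for p in [(398,162),(396.5,400)]: print(np.round(onz(s,((p[0]+.5)*k-.5,(p[1]+.5)*k-.5),.068),4))
```

```text
120 272 284 [366, 350, 346, 328, 324, 357, 372, 380, 374, 370, 368, 365, 371, 368, 362, 334, 322, 352, 364, 363, 352, 353]
135 272 283 [355, 359, 361, 329, 322, 344, 375, 377, 372, 360, 357, 363, 364, 375, 368, 331, 329, 350, 362, 367, 366, 376]
150 272 283 [505, 505, 495, 450, 372, 362, 368, 370, 364, 364, 362, 354, 366, 367, 346, 332, 360, 371, 372, 373, 368, 373]
165 272 282 [488, 497, 486, 445, 368, 366, 371, 365, 364, 355, 361, 355, 374, 359, 331, 328, 353, 370, 373, 367, 367, 368]
180 271 282 [514, 501, 459, 370, 354, 371, 371, 369, 359, 357, 356, 364, 367, 348, 344, 364, 373, 416, 475, 492, 472, 475]
195 271 282 [524, 509, 459, 364, 352, 368, 362, 369, 359, 353, 357, 370, 361, 329, 305, 342, 366, 420, 480, 503, 506, 506]
210 271 281 [504, 486, 441, 370, 364, 370, 368, 361, 356, 355, 368, 367, 365, 343, 353, 358, 400, 468, 488, 497, 492, 493]
225 271 280 [499, 470, 408, 378, 374, 365, 372, 366, 357, 366, 372, 359, 335, 330, 366, 378, 421, 484, 496, 487, 488, 491]
240 270 280 [488, 455, 387, 363, 364, 371, 371, 366, 358, 364, 376, 372, 343, 313, 335, 367, 422, 475, 496, 503, 494, 497]
[ 0.5621 -0.1284  0.068 ]
[ 0.5642 -0.282   0.068 ]
```

Request:
carry_out(targets=[[0, 3, 0.5, 0.2, 0], [0, 4, 0, 0, 0], [0, 4, 0, 0, 0], [0, 3, 0, 0, 0], [0, 2, 0, 0, 0], [0, 0.7, 0, 0, 0], [0, 0, 0, 0, 0], [0, 0, 0, 0, 0]])

```text
time: 4.1
tool_pos: [0.5643, -0.2055, 0.0399]
ee_rot: [1.146, 1.568, -0.411]
wrist_force: [0.2, -0.3, 1.0]
width: 0.0943
```

Request:
carry_out(targets=[[1, 0, 0, 0, 0], [1, 0, 0, 0, 0], [1, 0, 0, 0, 0], [1, 0, 0, 0, 0], [1, 0, 0, 0, 0], [1, 0, 0, 0, 0], [1, 0, 0, 0, 0], [1, 0, 0, 0, 0], [1, 0, 0, 0, 0], [1, 0, 0, 0, 0]])

```text
time: 5.1
tool_pos: [0.5634, -0.205, 0.0384]
ee_rot: [-2.721, 1.571, 2.004]
wrist_force: [-0.5, 0.1, -0.1]
width: 0.0174
```

Request:
carry_out(targets=[[1, 0, 0, 0, 0], [1, 0, 0, 0, 0], [1, 0, 0, 0, 0], [1, 0, 0, 0, 0]])

```text
time: 5.5
tool_pos: [0.5629, -0.205, 0.0384]
ee_rot: [-1.812, 1.57, 2.914]
wrist_force: [-2.2, 0.5, 1.4]
width: 0.0101
```

Request:
carry_out(targets=[[1, -1, 0, 0, 0], [1, -2, 0, 0, 0], [1, -3, 0, 0, 0], [1, -4, 0, 0, 0], [1, -4, 0, 0, 0], [1, -4, 0, 0, 0], [1, -2, 0, 0, 0], [1, -1, 0, 0, 0], [1, 0, 0, 0, 0], [1, 0, 0, 0, 0]])

```text
time: 6.5
tool_pos: [0.563, -0.2047, 0.2465]
ee_rot: [-2.126, 1.568, 2.6]
wrist_force: [0.7, -0.2, -3.3]
width: 0.01
```

Run:
```python
from h import *
from bench import robot
s=robot.snapshot("wrist"); np.savez("pics/w2.npz",**s)
cv2.imwrite("pics/w2.png",cv2.resize(s["image"][:,:,::-1],(800,600),interpolation=cv2.INTER_CUBIC))
plan((.48,.181,.25),0)
print(state()[0]["wrist_torque"])
```

```text
tcp [ 0.5627 -0.2046  0.2459] w 0.0099 F [-0.8  0.4 -3.2] t 6.55
R [[-0.004, 1.0, 0.014], [0.002, 0.014, -1.0], [-1.0, -0.004, -0.002]]
shift cm [ -0.31  -7.75 -38.67]
turn 0.78
turn -179.22
[-0.11137217 -0.04000065  0.00729143]
```

View pics/w2.png

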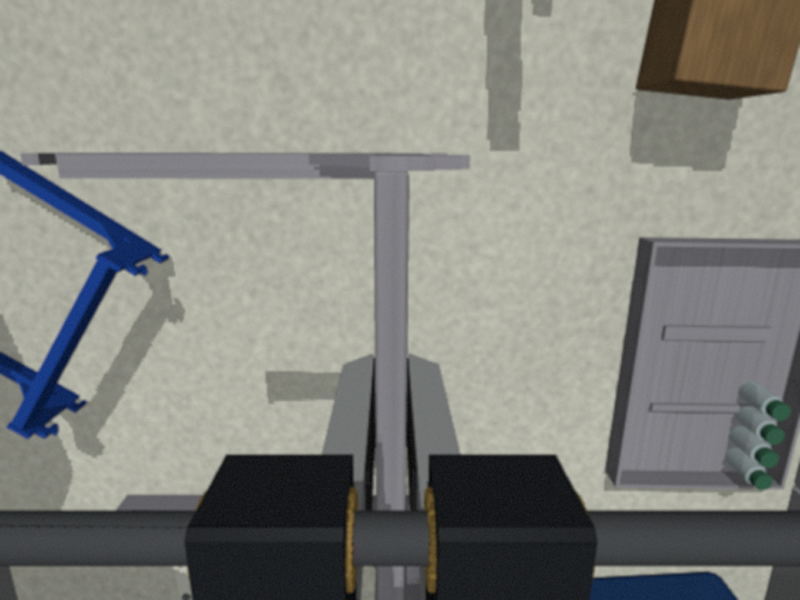

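Held squarely (bar at column 391, force −3.2 N). Next I go to a high viewpoint to measure the rack's y and yaw.

Request:
carry_out(targets=[[1, -0.7, -0.5, -2, 0], [1, -1.2, -0.9, -3.6, 0], [1, -1.2, -0.9, -3.6, 0], [1, -1.2, -0.9, -3.6, 0], [1, -1.2, -0.9, -3.6, 0], [1, -1.2, -0.9, -3.6, 0], [1, -1.2, -0.9, -3.6, 0], [1, -1.2, -0.9, -3.6, 0], [1, -1.2, -0.9, -3.6, 0], [1, -0.6, -0.3, -2, 0], [1, 0, 0, 0, 0], [1, 0, 0, 0, 0]])

```text
time: 7.75
tool_pos: [0.4783, 0.1222, 0.3567]
ee_rot: [-1.139, 1.569, -2.695]
wrist_force: [-0.3, 0.1, -4.4]
width: 0.0098
```

Run:
```python
from h import *
from bench import robot
s=robot.snapshot("wrist"); np.savez("pics/w3.npz",**s)
cv2.imwrite("pics/w3.png",cv2.resize(s["image"][:,:,::-1],(800,600),interpolation=cv2.INTER_CUBIC))
plan((.54,.181,.25),0)
for P in [(.62,.261,.236),(.62,.101,.236)]: print(proj(s,P)/.7)
```

```text
tcp [0.4785 0.1216 0.3564] w 0.0095 F [-0.3 -0.  -3.9] t 7.8
R [[-0.002, 1.0, 0.014], [-0.001, 0.014, -1.0], [-1.0, -0.002, 0.001]]
shift cm [10.62  6.25 -5.86]
turn 0.78
turn -179.22
[665.13181191  39.06398305]
[622.11407771 329.01166859]
```

View pics/w3.png

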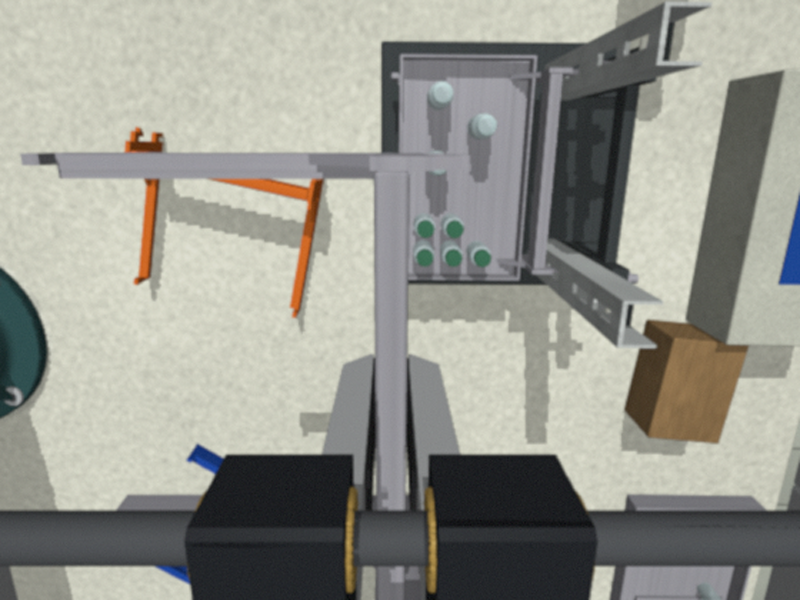

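Both uprights and their front slots are visible: left (600–700, 0–95), right (550–655, 245–345). I'll zoom in on them.

Run:
```python
from h import *
s=dict(np.load("pics/w3.npz")); im=s["image"][:,:,::-1]
a=im[0:70,385:500]; b=im[165:245,375:490]
f=lambda a:cv2.resize(a,None,fx=5,fy=5,interpolation=cv2.INTER_CUBIC)
A,B=f(a)[:,:575],f(b)[:,:575]
# two rows side: 575 wide, 350+400 too tall ->scale to fx 4
f=lambda a:cv2.resize(a,None,fx=4,fy=4,interpolation=cv2.INTER_CUBIC)
cv2.imwrite("pics/c3.png",np.vstack([f(a),f(b)]))
```

```text
(no output)
```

View pics/c3.png

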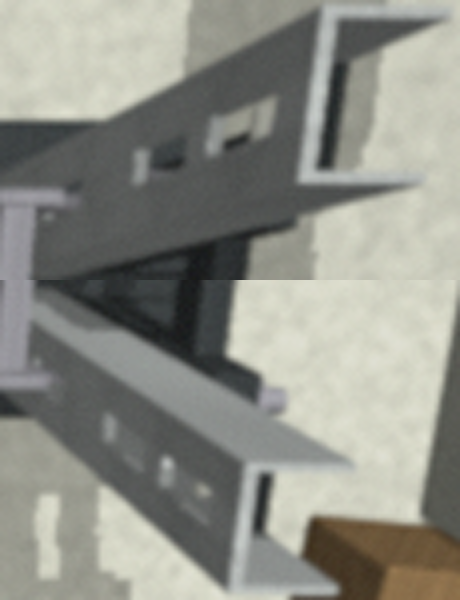

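Run:
```python
from h import *
s=dict(np.load("pics/w3.npz"))
L=lambda x,y:(385+(x+.5)/4-.5,(y+.5)/4-.5)
B=lambda x,y:(375+(x+.5)/4-.5,165+(y-280+.5)/4-.5)
for z in(.230,.236,.242):
    a,b,c,d=[onz(s,p,z) for p in (L(320,8),L(300,182),B(246,464),B(230,588))]
    l=(a+b)/2;r=(c+d)/2
    print(z,np.round([a,b,c,d],4)[:,:2].tolist(),"mid",np.round((l+r)/2,4),"gap",np.linalg.norm(l-r).round(4),"yaw",np.degrees(np.arctan2(r[0]-l[0],l[1]-r[1])).round(2))
# slots lower edges on face plane x: left top slot lower end ~(212,135), right (162,473)
for x in(.61,.614,.618,.622,.626):
    print(x,[np.round(onx(s,p,x),4)[1:].tolist() for p in (L(208,133),B(163,474),L(276,108),B(212,497))])
# bracket in hand: left claw tip & bar end
t=state()[0]["tool_pos"];g=t+[0,0,.019]
print("grip",g)
k=lambda x,y:((x+.5)*.7-.5,(y+.5)*.7-.5)
print("inner plate face", onz(s,k(391,171),g[2]+.011)-g, "plate outer",onz(s,k(391,154),g[2]+.011)-g,"bar edges",onz(s,k(374,250),g[2]+.011)-g,onz(s,k(409,250),g[2]+.011)-g, "claw tip",onz(s,k(469,162),g[2])-g, "armtip", onz(s,k(25,160),g[2]-.037)-g)
```

```text
0.23 [[0.6193, 0.2795], [0.6203, 0.2497], [0.6209, 0.117], [0.6213, 0.0882]] mid [0.6204 0.1836 0.23  ] gap 0.162 yaw 0.47
0.236 [[0.6165, 0.278], [0.6175, 0.2488], [0.6181, 0.1188], [0.6185, 0.0905]] mid [0.6176 0.184  0.236 ] gap 0.1588 yaw 0.47
0.242 [[0.6137, 0.2766], [0.6147, 0.2479], [0.6153, 0.1205], [0.6157, 0.0928]] mid [0.6149 0.1845 0.242 ] gap 0.1556 yaw 0.47
0.61 [[0.2616, 0.2087], [0.1094, 0.2131], [0.2609, 0.2383], [0.1126, 0.24]]
0.614 [[0.2633, 0.1988], [0.1065, 0.2033], [0.2626, 0.2293], [0.1097, 0.2311]]
0.618 [[0.265, 0.1889], [0.1036, 0.1935], [0.2643, 0.2203], [0.1069, 0.2221]]
0.622 [[0.2666, 0.1789], [0.1007, 0.1837], [0.2659, 0.2112], [0.1041, 0.2131]]
0.626 [[0.2683, 0.169], [0.0978, 0.1739], [0.2676, 0.2022], [0.1012, 0.2041]]
grip [0.47849507 0.12162099 0.37539195]
inner plate face [-0.00040193  0.07752749  0.011     ] plate outer [-0.00046874  0.08207758  0.011     ] bar edges [-0.00500426  0.05519648  0.011     ] [0.00514365 0.05534452 0.011     ] claw tip [0.02272095 0.07995859 0.        ] armtip [-0.13401889  0.07731744 -0.037     ]
```

Request:
carry_out(targets=[[1, 1.5, 1.64, -1, 0.3], [1, 1.5, 1.64, -1, 0], [1, 1.5, 1.64, -1, 0], [1, 1.5, 1.64, -1, 0], [1, 1.5, 1.64, -1, 0], [1, 1.5, 1.64, -0.96, 0], [1, 2, 0, 0, 0], [1, 2, 0, 0, 0], [1, 2, 0, 0, 0], [1, 1.24, 0, 0, 0], [1, 0, 0, 0, 0], [1, 0, 0, 0, 0], [1, 0, 0, 0, 0]])

```text
time: 9.1
tool_pos: [0.5775, 0.1822, 0.1967]
ee_rot: [1.799, 1.568, 0.236]
wrist_force: [0.0, 0.3, -3.4]
width: 0.0099
```

Run:
```python
from h import *
from bench import robot
S={n:robot.snapshot(n) for n in("wrist","top","scene")}
for n in S: np.savez(f"pics/{n}4.npz",**S[n])
w=S["wrist"]["image"][:,:,::-1]; cv2.imwrite("pics/w4f.png",w)
t=S["top"]["image"][:,:,::-1]; c=S["scene"]["image"][:,:,::-1]
f=lambda a,W,H:cv2.resize(a,(W,H),interpolation=cv2.INTER_CUBIC)
p=proj(S["scene"],(.62,.181,.19)).astype(int); q=proj(S["top"],(.61,.181,.22)).astype(int);print(p,q)
cv2.imwrite("pics/c4.png",np.vstack([np.hstack([f(t[q[1]-25:q[1]+25,q[0]-40:q[0]+40],400,250),f(w[:,260:560],400,250)[:, :400]]),f(c[p[1]-30:p[1]+33,p[0]-70:p[0]+70],800,350)]))
plan((.58,.181,.194),0)
```

```text
[359 229] [188 193]
tcp [0.5774 0.1825 0.1965] w 0.0098 F [ 0.3 -0.1 -4.1] t 9.25
R [[0.002, 1.0, 0.008], [0.001, 0.008, -1.0], [-1.0, 0.002, -0.001]]
shift cm [0.25 0.26 0.15]
turn 0.48
turn -179.52
```

View pics/c4.png

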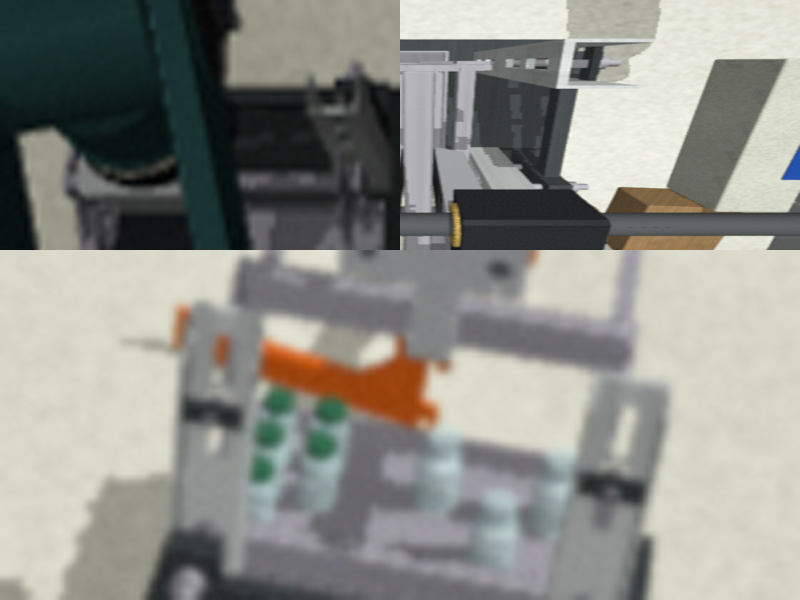

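Top view is blocked by the arm. The wrist view shows the left upright and plate (rows 65–150), and scene shows both slots from behind. I'll zoom in on the wrist view.

Run:
```python
import cv2
w=cv2.imread("pics/w4f.png"); cv2.imwrite("pics/c5.png",cv2.resize(w[60:155,270:470],None,fx=4,fy=4,interpolation=cv2.INTER_CUBIC))
```

```text
(no output)
```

View pics/c5.png

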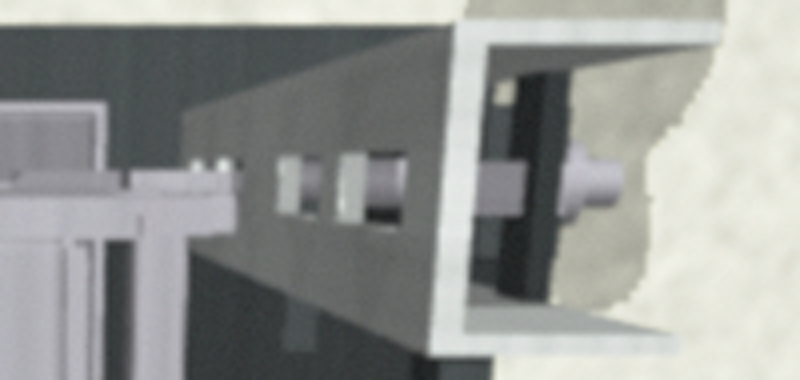

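Run:
```python
from h import *
s=dict(np.load("pics/w3.npz"));w=dict(np.load("pics/wrist4.npz"))
L=lambda x,y:(385+(x+.5)/4-.5,(y+.5)/4-.5)
C=lambda x,y:(270+(x+.5)/4-.5,60+(y+.5)/4-.5)
for n,a,b in [("top outer",(320,8),(456,22)),("top inner",(300,182),(430,354)),("slot low",(208,133),(337,187)),("slot up",(276,108),(407,192)),("slot2 low",(136,165),(277,185)),("slot2 up",(186,150),(322,187))]:
    P,e=tri(s,L(*a),w,C(*b)); print(n,np.round(P,4),round(e*1e3,2))
```

```text
top outer [0.6179 0.2789 0.2328] 0.27
top inner [0.6176 0.249  0.2354] 0.51
slot low [0.6164 0.2641 0.1931] 0.25
slot up [0.6174 0.2639 0.2218] 0.16
slot2 low [0.6164 0.2639 0.1525] 0.02
slot2 up [0.6182 0.2637 0.1768] 0.59
```

Request:
carry_out(targets=[[1, 0.3, 0, -0.27, 0], [1, 0, 0, 0, 0], [1, 0, 0, 0, 0]])

```text
time: 9.55
tool_pos: [0.5766, 0.1852, 0.1919]
ee_rot: [-1.496, 1.57, -3.059]
wrist_force: [0.7, -0.2, -3.4]
width: 0.0095
```

Run:
```python
from h import *
from bench import robot
w=dict(np.load("pics/wrist4.npz"))
for z in(.2265,.2145): print([np.round((proj(w,(.600,y,z))-[270,60])*4,1).tolist() for y in(.2605,.2645)])
s=robot.snapshot("wrist");np.savez("pics/w6.npz",**s); cv2.imwrite("pics/c6.png",cv2.resize(s["image"][60:155,300:400,::-1],None,fx=6,fy=6,interpolation=cv2.INTER_CUBIC))
```

```text
[[239.1, 225.2], [241.2, 183.2]]
[[222.2, 221.1], [224.0, 182.2]]
```

View pics/c6.png

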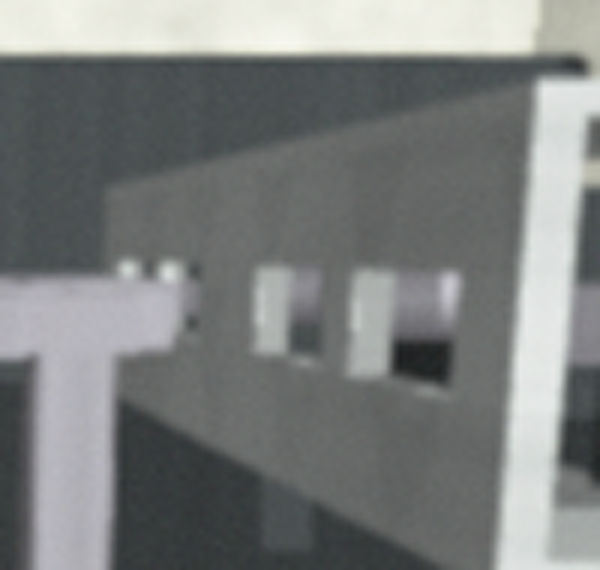

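Claw centre is about row 321 against slot centre about 326 of the crop, so it's within 0.5 mm sideways (tolerance 2 mm). Triangulation puts the face at x≈0.617 and the slot edge at z≈0.192. I'm moving in.

Request:
carry_out(targets=[[1, -0.2, 0, 0.05, 0], [1, 0, 0.5, 0, 0], [1, 0, 0.5, 0, 0], [1, 0, 0.4, 0, 0], [1, 0, 0.3, 0, 0], [1, 0, 0.3, 0, 0], [1, 0, 0.2, 0, 0], [1, 0, 0, 0, 0], [1, 0, 0, 0, 0]])

```text
time: 10.5
tool_pos: [0.5987, 0.1848, 0.194]
ee_rot: [-1.952, 1.571, 2.769]
wrist_force: [-0.2, 0.8, -3.9]
width: 0.01
```

Run:
```python
from h import *
from bench import robot
s=robot.snapshot("wrist");c=robot.snapshot("scene");plan((.6045,.1848,.194),0)
p=proj(c,(.62,.181,.19)).astype(int)
f=lambda a,W,H:cv2.resize(a[:,:,::-1],(W,H),interpolation=cv2.INTER_CUBIC)
cv2.imwrite("pics/c7.png",np.vstack([f(s["image"][60:155,300:460],480,285),f(c["image"][p[1]-30:p[1]+33,p[0]-55:p[0]+55],480,275)]))
```

```text
tcp [0.5987 0.1848 0.1942] w 0.0096 F [ 0.3 -0.4 -3.1] t 10.6
R [[0.0, 1.0, 0.008], [0.0, 0.008, -1.0], [-1.0, 0.0, -0.0]]
shift cm [0.02 0.58 0.  ]
turn 0.48
turn -179.52
```

View pics/c7.png

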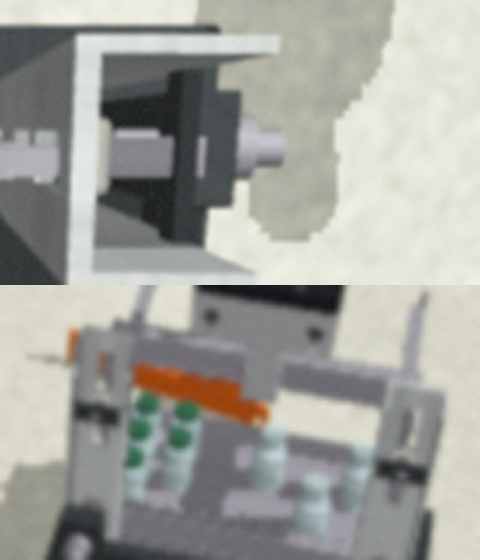

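Claw tips are about 5 mm past the face without contact, and they show in both slots in the scene view. Next I close up gently.

Request:
carry_out(targets=[[1, 0, 0.2, 0, 0], [1, 0, 0.2, 0, 0], [1, 0, 0, 0, 0], [1, 0, 0, 0, 0]])

```text
time: 11.0
tool_pos: [0.6028, 0.1848, 0.194]
ee_rot: [-2.257, 1.571, 2.464]
wrist_force: [-1.0, -0.2, -3.7]
width: 0.0097
```

Request:
carry_out(targets=[[1, 0, 0.1, 0, 0], [1, 0, 0, 0, 0], [1, 0, 0, 0, 0]])

```text
time: 11.3
tool_pos: [0.6038, 0.1848, 0.1941]
ee_rot: [2.785, 1.571, 1.223]
wrist_force: [-0.4, -0.3, -4.3]
width: 0.0096
```

Request:
carry_out(targets=[[1, 0, 0.1, 0, 0], [1, 0, 0, 0, 0], [1, 0, 0, 0, 0]])

```text
time: 11.6
tool_pos: [0.6048, 0.1848, 0.1941]
ee_rot: [2.859, 1.571, 1.297]
wrist_force: [0.6, -0.3, -3.7]
width: 0.0097
```

Request:
carry_out(targets=[[1, 0, 0.1, 0, 0], [1, 0, 0, 0, 0], [1, 0, 0, 0, 0]])

```text
time: 11.9
tool_pos: [0.605, 0.1848, 0.1941]
ee_rot: [-1.542, 1.569, -3.104]
wrist_force: [-4.3, -0.5, -1.3]
width: 0.0101
```

Request:
carry_out(targets=[[1, 0, 0.1, 0, 0], [1, 0, 0, 0, 0], [1, 0, 0, 0, 0]])

```text
time: 12.2
tool_pos: [0.6051, 0.1848, 0.1941]
ee_rot: [-1.498, 1.567, -3.06]
wrist_force: [-6.9, -1.0, -0.7]
width: 0.0098
```

Request:
carry_out(targets=[[1, 0, 0.1, 0, 0], [1, 0, 0, 0, 0], [1, 0, 0, 0, 0]])

```text
time: 12.5
tool_pos: [0.6051, 0.1848, 0.1941]
ee_rot: [-1.504, 1.565, -3.066]
wrist_force: [-8.6, -1.0, 0.6]
width: 0.01
```

Contact with the face at TCP x=0.605 (face 0.617, as triangulated). I'm backing off the push slightly and starting down.

Request:
carry_out(targets=[[1, 0, -0.23, 0, 0], [1, 0, 0, 0, 0], [1, 0.1, 0, 0, 0], [1, 0.1, 0, 0, 0], [1, 0.1, 0, 0, 0], [1, 0.1, 0, 0, 0], [1, 0, 0, 0, 0]])

```text
time: 13.2
tool_pos: [0.6051, 0.1849, 0.1899]
ee_rot: [-1.804, 1.57, 2.917]
wrist_force: [-5.2, -0.2, -0.1]
width: 0.0102
```

Request:
carry_out(targets=[[1, 0.1, 0, 0, 0], [1, 0.1, 0, 0, 0], [1, 0.1, 0, 0, 0], [1, 0, 0, 0, 0]])

```text
time: 13.6
tool_pos: [0.605, 0.185, 0.1891]
ee_rot: [2.297, 1.57, 0.735]
wrist_force: [-7.7, 0.3, 3.7]
width: 0.0097
```

Request:
carry_out(targets=[[1, 0.1, 0, 0, 0], [1, 0.1, 0, 0, 0], [1, 0.1, 0, 0, 0], [1, 0, 0, 0, 0]])

```text
time: 14.0
tool_pos: [0.6049, 0.1851, 0.1876]
ee_rot: [2.118, 1.569, 0.556]
wrist_force: [-9.1, -0.4, 7.4]
width: 0.0098
```

Request:
carry_out(targets=[[1, 0.1, -0.05, 0, 0], [1, 0.1, -0.05, 0, 0], [1, 0.1, 0, 0, 0], [1, 0, 0, 0, 0]])

```text
time: 14.4
tool_pos: [0.6042, 0.1852, 0.1857]
ee_rot: [1.976, 1.567, 0.413]
wrist_force: [-10.1, -0.9, 10.8]
width: 0.0101
```

Request:
carry_out(targets=[[1, 0.1, 0, 0, 0], [1, 0.1, 0, 0, 0], [1, 0.1, 0, 0, 0], [1, 0, 0, 0, 0]])

```text
time: 14.8
tool_pos: [0.6036, 0.1853, 0.1811]
ee_rot: [2.519, 1.569, 0.957]
wrist_force: [-5.7, -1.2, -5.0]
width: 0.0099
```

Request:
carry_out(targets=[[1, 0.1, 0, 0, 0], [1, 0.1, 0, 0, 0], [1, 0, 0, 0, 0]])

```text
time: 15.1
tool_pos: [0.6043, 0.185, 0.177]
ee_rot: [2.61, 1.57, 1.047]
wrist_force: [-6.5, 0.1, 2.1]
width: 0.0099
```

Request:
carry_out(targets=[[1, 0.1, 0, 0, 0], [1, 0.1, 0, 0, 0], [1, 0, 0, 0, 0]])

```text
time: 15.4
tool_pos: [0.6043, 0.185, 0.177]
ee_rot: [1.994, 1.569, 0.431]
wrist_force: [-8.0, -0.4, 7.3]
width: 0.0099
```

Request:
carry_out(targets=[[1, 0.1, 0, 0, 0], [1, 0.1, 0, 0, 0], [1, 0, 0, 0, 0]])

```text
time: 15.7
tool_pos: [0.6044, 0.185, 0.1769]
ee_rot: [1.872, 1.567, 0.31]
wrist_force: [-10.2, -0.7, 12.0]
width: 0.0098
```

Hard stop at TCP z=0.177 while the force climbs. I'll press a bit more to confirm it's home.

Request:
carry_out(targets=[[1, 0.1, 0, 0, 0], [1, 0.1, 0, 0, 0], [1, 0.1, 0, 0, 0], [1, 0, 0, 0, 0]])

```text
time: 16.1
tool_pos: [0.6044, 0.1851, 0.1767]
ee_rot: [1.819, 1.565, 0.257]
wrist_force: [-12.3, -2.0, 18.6]
width: 0.0098
```

Request:
carry_out(targets=[[1, 0.1, 0, 0, 0], [1, 0.1, 0, 0, 0], [1, 0.1, 0, 0, 0], [1, 0, 0, 0, 0]])

```text
time: 16.5
tool_pos: [0.6045, 0.1851, 0.1765]
ee_rot: [1.793, 1.563, 0.231]
wrist_force: [-16.6, -2.2, 25.6]
width: 0.0095
```

Run:
```python
from h import *
from bench import robot
s=robot.snapshot("wrist");c=robot.snapshot("scene");plan((.6045,.1848,.194),0)
p=proj(c,(.62,.181,.19)).astype(int)
f=lambda a,W,H:cv2.resize(a[:,:,::-1],(W,H),interpolation=cv2.INTER_CUBIC)
cv2.imwrite("pics/c8.png",np.vstack([f(s["image"][60:155,300:460],480,285),f(c["image"][p[1]-30:p[1]+33,p[0]-50:p[0]+60],525,300)[:,:480]]))
```

```text
tcp [0.6045 0.1851 0.1765] w 0.0092 F [-17.4  -3.2  26.3] t 16.6
R [[0.008, 1.0, 0.009], [0.002, 0.009, -1.0], [-1.0, 0.008, -0.002]]
shift cm [-1.75  0.01  0.03]
turn 0.5
turn -179.5
```

View pics/c8.png

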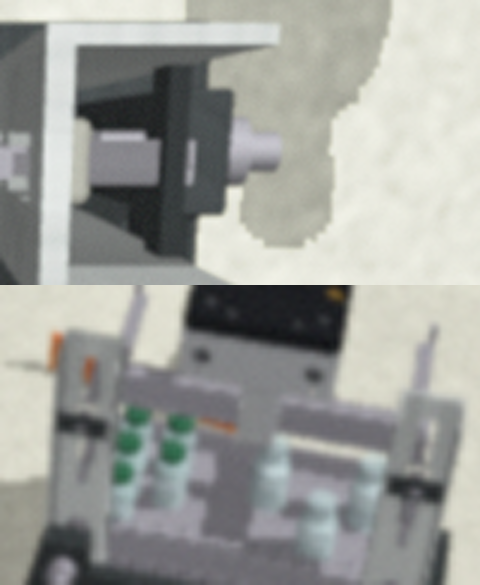

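Request:
carry_out(targets=[[1, -0.2, -0.05, 0, 0], [1, -0.2, -0.05, 0, 0], [1, -0.2, -0.05, 0, 0], [1, -0.2, -0.05, 0, 0], [1, -0.2, 0, 0, 0], [1, 0, 0, 0, 0], [1, 0, 0, 0, 0]])

```text
time: 17.3
tool_pos: [0.6041, 0.1849, 0.1769]
ee_rot: [1.748, 1.567, 0.186]
wrist_force: [1.3, 1.5, 3.7]
width: 0.0097
```

Request:
carry_out(targets=[[1, -0.2, 0, 0, 0], [1, -0.1, 0, 0, 0], [1, 0, 0, 0, 0], [1, 0, 0, 0, 0]])

```text
time: 17.7
tool_pos: [0.6034, 0.1847, 0.1772]
ee_rot: [1.322, 1.57, -0.241]
wrist_force: [5.1, 1.0, -4.1]
width: 0.0099
```

Lock test: a small tug upward.

Request:
carry_out(targets=[[1, -0.1, 0.1, 0, 0], [1, -0.1, 0, 0, 0], [1, 0, 0, 0, 0], [1, 0, 0, 0, 0]])

```text
time: 18.1
tool_pos: [0.6034, 0.1845, 0.1782]
ee_rot: [-1.255, 1.568, -2.818]
wrist_force: [4.6, 1.0, -8.3]
width: 0.0095
```

Request:
carry_out(targets=[[1, -0.1, 0, 0, 0], [1, -0.1, 0, 0, 0], [1, 0, 0, 0, 0], [1, 0, 0, 0, 0]])

```text
time: 18.5
tool_pos: [0.6034, 0.1844, 0.1783]
ee_rot: [-1.315, 1.567, -2.878]
wrist_force: [7.4, 0.6, -14.4]
width: 0.0097
```

Locked: z holds at 0.178 under a 10 N net tug. I'll seat it again, then release with a small opening and withdraw straight up.

Request:
carry_out(targets=[[1, 0.2, 0.1, 0, 0], [1, 0.2, 0.1, 0, 0], [1, 0.2, 0, 0, 0], [1, 0.2, 0, 0, 0], [1, 0.1, 0, 0, 0], [1, 0, 0, 0, 0], [1, 0, 0, 0, 0]])

```text
time: 19.2
tool_pos: [0.6042, 0.1846, 0.177]
ee_rot: [-1.154, 1.57, -2.716]
wrist_force: [-5.4, -1.9, 3.9]
width: 0.0098
```

Request:
carry_out(targets=[[1, 0, -0.15, 0, 0], [1, 0, 0, 0, 0], [0.65, 0, 0, 0, 0], [0.65, 0, 0, 0, 0], [0.65, 0, 0, 0, 0], [0.65, 0, 0, 0, 0], [0.65, 0, 0, 0, 0], [0.65, 0, 0, 0, 0], [0.65, 0, 0, 0, 0]])

```text
time: 20.1
tool_pos: [0.604, 0.1848, 0.174]
ee_rot: [-2.693, 1.571, 2.027]
wrist_force: [0.0, -0.2, -0.6]
width: 0.0329
```

Request:
carry_out(targets=[[0.65, -1, 0, 0, 0], [0.65, -2, 0, 0, 0], [0.65, -3, 0, 0, 0], [0.65, -4, 0, 0, 0], [0.65, -4, 0, 0, 0], [0.65, 0, -4, 1, 0], [0.65, 0, -4, 2, 0], [0.65, 0, -4, 3, 0], [0.65, 0, -4, 4, 0], [0.65, 0, -2, 4, 0], [0.65, 0, 0, 4, 0], [0.65, 0, 0, 4, 0], [0.65, 0, 0, 4, 0], [0.65, 0, 0, 0, 0], [0.65, 0, 0, 0, 0]])

```text
time: 21.6
tool_pos: [0.4307, -0.0724, 0.3148]
ee_rot: [2.028, 1.57, 0.463]
wrist_force: [-0.1, 1.0, -0.3]
width: 0.0328
```

Run:
```python
from h import *
from bench import robot
t=robot.snapshot("top");c=robot.snapshot("scene"); plan((.6,.18,.2),0)
f=lambda a,W,H:cv2.resize(a[:,:,::-1],(W,H),interpolation=cv2.INTER_CUBIC)
cv2.imwrite("pics/c9.png",np.hstack([f(c["image"][185:305,300:420],400,400),f(t["image"][165:255,150:240],400,400)]))
```

```text
tcp [ 0.4308 -0.0711  0.3147] w 0.0331 F [-0.   0.9 -0.1] t 21.7
R [[0.001, 1.0, 0.009], [0.0, 0.009, -1.0], [-1.0, 0.001, -0.0]]
shift cm [ 11.5   17.14 -24.95]
turn 0.54
turn -179.46
```

No more pictures can be viewed, so I'll do a numeric check of the final pose and the vials.

Run:
```python
from h import *
from bench import robot
s=dict(np.load("pics/scene0.npz"));t=dict(np.load("pics/top0.npz"));c=robot.snapshot("scene");d=robot.snapshot("top")
# green vial caps
for n,a,b,(y0,y1,x0,x1) in[("scene",s,c,(200,270,310,410)),("top",t,d,(165,255,160,240))]:
    for q in(a,b):
        im=q["image"].astype(int)[y0:y1,x0:x1]; m=((im[...,1]-im[...,0])>25).astype(np.uint8); k=cv2.connectedComponentsWithStats(m)
        print(n,m.sum(),[(np.round(k[3][i]+[x0,y0],1).tolist(),int(k[2][i,4])) for i in range(1,k[0]) if k[2][i,4]>2])
# new crossbar in top view: vertical diff profile vs initial; predicted centre row
for y in(.125,.145,.165,.205,.225,.245):
    P=proj(d,(.604-.008*(y-.185),y,.2066)); u=int(round(P[0])); r=int(P[1])
    df=np.abs(d["image"].astype(int)-t["image"].astype(int)).sum(2)[r-9:r+10,u-1:u+2].mean(1).astype(int); print(y,P.round(1),r-9,df.tolist())
```

```text
scene 112 [([335.9, 232.3], 67), ([345.7, 231.3], 45)]
scene 114 [([335.9, 232.4], 68), ([345.7, 231.1], 46)]
top 56 [([215.5, 218.5], 12), ([207.8, 226.0], 10), ([215.3, 226.1], 9), ([207.5, 233.5], 12), ([215.4, 233.6], 13)]
top 24 [([207.8, 226.0], 10), ([207.6, 233.6], 13)]
0.125 [207.9 196.7] 187 [15, 14, 13, 12, 9, 9, 7, 12, 111, 218, 248, 198, 83, 33, 8, 24, 56, 15, 25]
0.145 [201.3 196.7] 187 [11, 9, 5, 5, 6, 6, 6, 8, 113, 216, 251, 195, 86, 37, 5, 28, 2, 30, 25]
0.165 [194.7 196.7] 187 [12, 13, 8, 11, 8, 5, 10, 10, 115, 200, 228, 192, 85, 34, 7, 24, 52, 15, 23]
0.205 [181.5 196.7] 187 [10, 11, 5, 7, 10, 5, 5, 8, 121, 218, 236, 185, 76, 31, 5, 18, 29, 37, 34]
0.225 [174.8 196.7] 187 [7, 7, 2, 5, 11, 10, 8, 16, 96, 169, 176, 125, 20, 11, 16, 20, 24, 29, 26]
0.245 [168.2 196.7] 187 [14, 14, 14, 15, 15, 14, 18, 13, 81, 121, 120, 95, 6, 18, 14, 44, 60, 60, 52]
```

```bash
python3 -c "
from bench import robot
print(robot.close_job(), robot.get_obs()['time'])"
```

```text
the job is handed in; nothing more can be done
the job is handed in; nothing more can be done
```

The grey bracket is hung in the upper place of the rack, pressed home and released, and the job is handed in at about 22 s. I gripped it by the crossbar, put the claws through the slots until it touched the face at x≈0.617, and pressed down. The catches gave way at about 15 N, and it met a hard stop at TCP z=0.177, where I pressed to about 26 N.

**Lock:** it held a tug of about 10 N net upward, with about 1 mm of play. I then seated it again and let go.

**Final position:** after release, the top camera shows the crossbar straight and level across, within about a pixel of where it should be.

**Vials:** the green-capped vials that can still be seen have not moved. In the top view the new bracket hides three of the five green caps. I did not measure the clear vials (probably vial1–3) after release; they were standing in the last picture, taken while pressing.

**Disagreements:** the top camera put the rack about 3 mm further right than the wrist camera did. I went by the wrist camera's view of claw against slot, and the claws went in without contact. I could not look at a final picture because the 12-picture limit was reached, and the catch joints cannot be read directly, so the lock rests on the force readings.

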